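# Check the sprung corner of a mirror mount against its scale mark

## Robot

A 6-joint arm with a two-finger parallel gripper is mounted at the origin on the work surface. World frame = base frame: x ahead of the robot, y to its left, z up, the work surface at z = 0. Lengths are in m, angles in rad, forces in N, time in s.
With the tool pointing down it reaches from about 0.3 to 0.875 m from the base axis. Payload 6.4 kg.
Tool frame: the origin (TCP) lies midway between the tips of the shut fingers; the grasp point (between the pads) lies 19 mm behind it; z points along the fingers, y is the line along which they close (so a half turn about z gives the same grasp; the last joint's range is limited). The gripper opens to 85 mm and grips with 20 to 120 N. Pads are 22 mm wide; open, the fingers measure 114 mm over their backs; the gripper's body (76 mm by 85 mm) begins 54 mm behind the grasp point. The pads swing forward as they close: fully open they stand 13 mm farther back than shut.
Start: joints at [1.034, 0.181, 1.607, -0, 1.354, -0.206], TCP at [0.187, 0.544, 0.231] pointing down, gripper open.
Joint ranges: [-2.99, 2.99], [-0.89, 2.07], [0.3, 2.58], [-1.14, 4.28], [0, 2.63], [-3.12, 3.12]. Speed limits (rad/s): [2.57, 2.57, 3.01, 3.14, 3.14, 3.14].

## Interface

Orientations are given as a unit quaternion [x, y, z, w].
In Python, from rig import * gives the robot as it stands.
- The arm moves only by the shell command python3 -m handwheel 'ROWS' [FORCE]. ROWS is JSON, one flat list of numbers, 7 for each row, row after row: the turn, a rotation vector about the tool's x, y, z in rad, then the shift along the tool's x, y, z in mm, then the opening in per cent of the stroke, from 0 (shut) to 100 (fully open). A call has 1 to 10 rows; each row is the pose to reach, as a shift and turn from the pose commanded when the call began, along the tool's axes at that moment; what a row does not reach only later rows make up. A row lasts 1/10 s, in which the tool goes at most 50 mm and 8.59 degrees, less where a joint would pass 70% of its speed; a pose out of reach is approached as far as the arm can. A call with a gripper value outside its range is refused whole. The fingers move at their own pace and stop on an object; FORCE is the grip in N (left out, the last holds). Time passes only in rows, so rows that repeat a pose let the fingers close. It gives the time, the measured TCP pose, the force, the opening and the grip force at its end, in the units of the state.
- read_state(): the state, without advancing time (a new reading comes with each control period).
- read_camera(name): name is "scene" or "top" or "wrist"; returns a dict with "frame" (384x512x3 uint8, red, green, blue), "fx", "fy", "cx", "cy" (pixels), "k1" (the pictures are not rectified: a ray, as slopes to the right and down, at radius r is drawn at 1 + k1 r^2 times it, then the intrinsics apply), "R" (3x3) and "t" (3): a world point X has camera coordinates R X + t. Camera axes: x right, y down, z forward; pixel columns grow to the right and rows downward; lengths in m; the calibration is good to about 2 mm. A picture is of the moment at which its call begins. There is no depth.
- finish_job(): hands the job in; it is judged then, once.
The state is a dict: "clock": time; "qpos": joint angles; "qvel": joint speeds; "joint_torque": joint torques, N m; "ee_pos": TCP position; "ee_rot": TCP orientation; "ft_force": force on the tool from outside, world axes, zero at the start; "torque": the same for the moment, N m; "gripper_width": finger opening in m; "grip_force": force on a finger pad.
Only numpy, scipy, OpenCV 4.12 (cv2) and the standard library are available. Lean on these libraries where they do the work, as an engineer would, in place of code of your own. Each camera call takes 0.05 s, during which the arm holds its last target. There are 200 camera calls.

## Task

Check the spring of the tilt mount that carries the round mirror: with the fingertips, press down the round black pad on its sprung corner until the pointer is level with the mark blade on its scale post, without going past it, keep it level for about a second, then let go so that the plate springs back fully. Do not touch the mirror, and leave the other mount with the square filter and the things lying about where they are; nothing is to be picked up.

Things in the scene. Friction and masses are not known exactly. Their poses are not given: they have to be found in the camera images.
- mirror_mount: base of the tilt mount that carries the ROUND mirror: a dark steel 150 mm square base, fixed to the table, origin at the centre of its underside on the table. Its x axis points (level) along a diagonal of the square to the sprung corner, z up. The 150 mm square, 8 mm thick aluminium tilt plate lies 60 mm up (mid-thickness) and rocks about the mount's y axis through the plate's centre.
- tilt_plate (a joint): tilt of the mirror mount's plate, rad: 0 at rest against its stop, growing to 0.30 as the sprung corner goes down. The spring takes about 3 N at the pad to start and about 11 N at 0.22 rad; it returns the plate to 0 when let go.
- mirror_pad_top (a point): centre of the flat top of the round black press pad on the sprung corner of the mirror mount's plate: the place to press. The pad is 32 mm across and stands 22 mm above the plate; this point is 86 mm above the table at rest and 85 mm from the rocking axis. It goes down (and at most 9 mm outward) as the plate tilts.
- mirror_pointer (a point): tip of the steel pointer, a 4 mm thick bar that sticks out beyond the sprung corner; this point is at the tip's mid-thickness, 135 mm from the rocking axis, 60 mm above the table at rest, and drops 1.6 mm for each mm that the pad is pressed.
- mirror_mark (a point): the scale mark of the mirror mount: end of a 4 mm thick level steel blade that juts from a dark clamp on the scale post towards the pointer's path; this point is at the blade's mid-thickness, 6 mm to the side of the pointer's path. It is fixed, but its height differs from job to job, 12 to 32 mm below the resting pointer. Its z axis is up. Pointer and mark are level when their heights are equal.
- mirror_top (a point): centre of the top face of the round mirror in a black cell, 72 mm across, on the middle of the plate; 9.5 mm above the plate. Keep off it.
- filter_plate (a joint): tilt of the plate of the other mount, which is alike but carries a SQUARE glass filter (66 mm); 0 at rest. To be left alone.
- filter_mount: base of that other mount, same size and same axes as mirror_mount; the two mounts stand side by side, either one on the left.
- cleaner: bystander, not to be disturbed: white plastic lens-cleaner bottle, 42 mm across, 105 mm tall; origin at the middle of its underside.
- tin: bystander, not to be disturbed: flat round aluminium tin, 48 mm across, 22 mm tall; origin at the middle of its underside.
- driver: bystander, not to be disturbed: screwdriver with black handle, 170 mm long, lying; origin at its underside, x along its length.
- brush_a: bystander, not to be disturbed: copper-coloured carbon brush block 26 x 16 x 14 mm; origin at the middle of its underside.
- brush_b: bystander, not to be disturbed: another copper-coloured carbon brush block 26 x 16 x 14 mm; origin at the middle of its underside.
- coupling: bystander, not to be disturbed: grooved dark steel shaft coupling, 44 mm across, 38 mm tall; origin at the middle of its underside.
- wrench: bystander, not to be disturbed: steel wrench, 160 mm long, lying; origin at its underside, x along its length.

How it is judged:
By the outcome, as a careful person would: the job done as asked, in the order asked, and still so for the second after the job is handed in, with the robot touching nothing.
It also fails if it takes over 43 s, if anything falls off the work surface, if the arm or the gripper's body presses on something with over 40 N, if the wrist force passes 120 N, or if a joint passes its speed limit or range.

## Working session

There is one attempt and no reset: what is moved stays moved. The work goes in short steps, Python scripts to look and compute and a shell command to move; the robot and the scene stay as the last step left them, time stands still between calls to the robot, and variables do not carry over. Pictures are saved under pics/ and viewed, at most 10 in all, crops included, and the job is handed in when it is done.

```bash
mkdir -p pics; cat > h.py <<'E'
import numpy as np, cv2
from rig import *
def cam(n,save=None):
    c=read_camera(n)
    if save: cv2.imwrite('pics/'+save,c['frame'][:,:,::-1])
    c['R']=np.array(c['R']);c['t']=np.array(c['t']);return c
def ray(c,u,v):
    x,y=(u-c['cx'])/c['fx'],(v-c['cy'])/c['fy']
    rd=np.hypot(x,y);r=rd
    for _ in range(30): r=rd/(1+c['k1']*r*r)
    s=r/rd if rd>0 else 1
    d=c['R'].T@np.array([x*s,y*s,1]);o=-c['R'].T@c['t'];return o,d/np.linalg.norm(d)
def onz(c,u,v,z):
    o,d=ray(c,u,v);return o+d*(z-o[2])/d[2]
def proj(c,X):
    p=c['R']@np.array(X)+c['t'];x,y=p[0]/p[2],p[1]/p[2];k=1+c['k1']*(x*x+y*y)
    return np.array([c['fx']*x*k+c['cx'],c['fy']*y*k+c['cy']])
def tri(l):
    A=0;b=0
    for c,u,v in l:
        o,d=ray(c,u,v);P=np.eye(3)-np.outer(d,d);A=A+P;b=b+P@o
    return np.linalg.solve(A,b)
E
python3 - <<'E'
from h import *
ims=[]
for n in ['scene','top']:
    c=cam(n,n+'0.png'); print(n,-c['R'].T@c['t'],c['fx'],c['k1'],c['R'].round(2).tolist())
s=read_state();print(s['clock'],s['ee_pos'],s['ee_rot'],s['gripper_width'],s['ft_force'])
E
```

```text
scene [ 1.19914787 -0.18846939  0.73694012] 484.6856893890911 0.005126005229057345 [[0.26, 0.97, 0.02], [0.68, -0.17, -0.71], [-0.69, 0.2, -0.7]]
top [ 0.44835703 -0.00764801  1.09522672] 468.64459806040514 0.06626710696221425 [[-0.02, -1.0, -0.02], [-0.99, 0.02, -0.13], [0.13, 0.02, -0.99]]
0.1 [0.1864749 0.5433766 0.2304584] [ 1.64649983e-01  9.86351721e-01 -7.62766509e-04 -2.89146070e-04] 0.08539437810482 [ 0.03178722 -0.11785575 -0.13471778]
```

View pics/scene0.png

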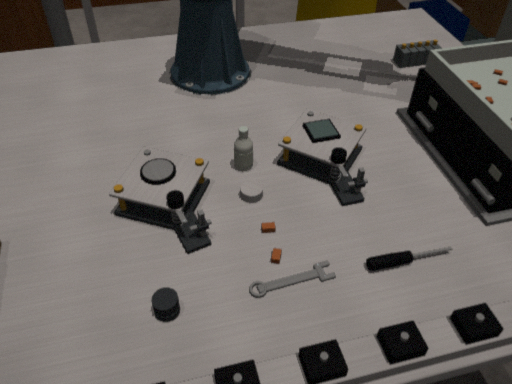

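View pics/top0.png

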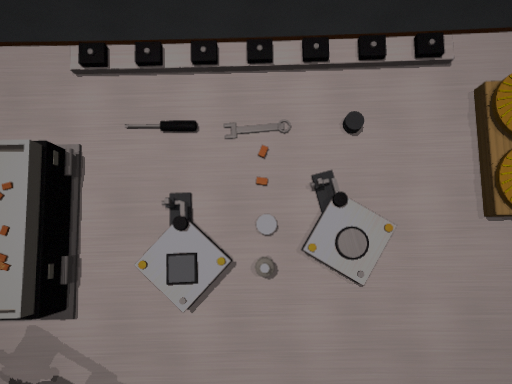

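The scene picture shows the round mirror at (158,171) with its pad at (176,199). In the top picture the mirror is at (352,243) and the pad at (340,199), with the scale post beyond it at about (320,185).

```bash
python3 - <<'E'
from h import *
t=cam('top');s=cam('scene')
m=onz(t,352,243,.0735);p=onz(t,340,199,.086)
print('mirror',m,onz(s,158,171,.0735),'pad',p,onz(s,176,197,.086), np.linalg.norm((p-m)[:2]))
a=cv2.resize(s['frame'][150:255,100:225],None,fx=6,fy=5.5,interpolation=cv2.INTER_CUBIC)
a=cv2.resize(s['frame'][160:255,150:225],(600,600)[:2] and (474,600),interpolation=cv2.INTER_CUBIC)
b=cv2.resize(t['frame'][165:215,300:355],(326,296),interpolation=cv2.INTER_CUBIC)
o=np.zeros((600,800,3),np.uint8);o[:,:474]=a;o[:296,474:]=b
cv2.imwrite('pics/crop1.png',o[:,:,::-1])
w=cam('wrist','w0.png');print('wrist',-w['R'].T@w['t'],w['R'].round(2).tolist(),w['fx'])
E
```

```text
mirror [ 0.45156266 -0.1906214   0.0735    ] [ 0.46078397 -0.18842273  0.0735    ] pad [ 0.5456215  -0.16734524  0.086     ] [ 0.55408432 -0.16412325  0.086     ] 0.09689606251801572
wrist [0.12482934 0.5643497  0.37253688] [[0.32, 0.95, -0.0], [0.91, -0.31, 0.26], [0.24, -0.08, -0.97]] 344.9297930502449
```

View pics/crop1.png

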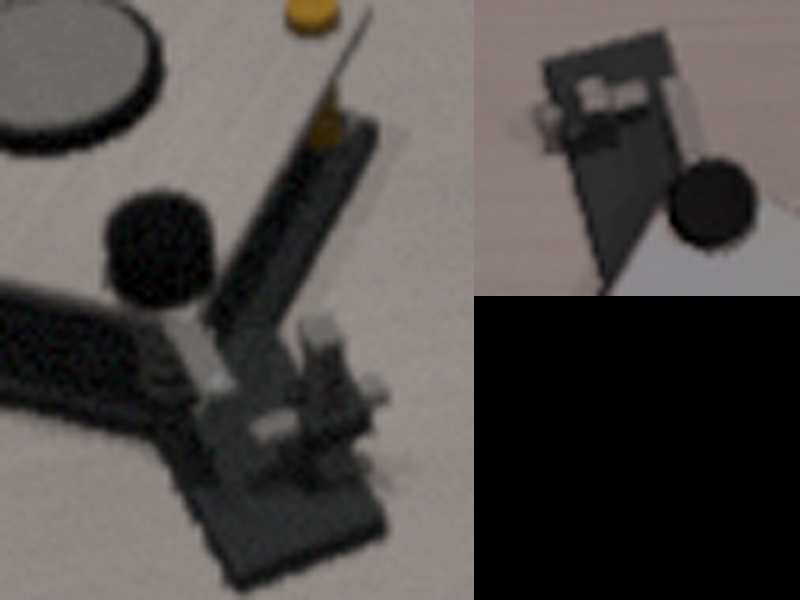

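The enlarged crop shows the pointer tip at about crop (220,385) in the scene half. The blade end is at about (255,428), clearly lower. I'm moving over the pad now, turning the wrist camera to the pointer side.

```bash
python3 -m handwheel '[0,0,0.14,-36,-33,1,0, 0,0,0.28,-72,-66,2,0, 0,0,0.42,-108,-99,3,0, 0,0,0.56,-144,-132,4,0, 0,0,0.70,-180,-165,5,0, 0,0,0.84,-216,-198,6,0, 0,0,0.98,-252,-231,7,0, 0,0,1.12,-288,-264,8,0, 0,0,1.26,-324,-297,9,0, 0,0,1.40,-360,-330,10,0]'
python3 - <<'E'
from h import *
from scipy.spatial.transform import Rotation as R
t=cam('top');s=cam('scene')
m=tri([(t,352,243),(s,158,171)]);p=tri([(t,340.2,199.3),(s,175.3,197)]);print(m,p)
st=read_state();Rt=R.from_quat(st['ee_rot'])
print(st['ee_pos'],Rt.as_matrix().round(3).tolist(),st['clock'])
a=np.arctan2(*(p-m)[1::-1]);print('yaw',np.degrees(a))
print('turn',np.degrees(a)-np.degrees(np.arctan2(*Rt.as_matrix()[1::-1,0])))
print('shift tool mm',Rt.inv().apply(np.array([p[0]+.02*np.cos(a),p[1]+.02*np.sin(a),.19])-st['ee_pos'])*1e3)
E
```

```text
clock: 1.25
ee_pos: [0.4207, 0.1129, 0.2215]
ee_rot: [0.763, 0.646, 0.0, 0.0]
ft_force: [0.9, 1.0, 1.2]
gripper_width: -0.0002
grip_force: 0.0
[ 0.45186424 -0.19016135  0.0660468 ] [ 0.54596946 -0.16698596  0.07873052]
[0.42249069 0.10995361 0.22154995] [[0.17, 0.985, 0.001], [0.985, -0.17, -0.002], [-0.001, 0.002, -1.0]] 1.35
yaw 13.834983429080415
turn -66.39090472862097
shift tool mm [-243.90084309  186.96997905   32.24056959]
```

```bash
python3 -m handwheel '[0,0,0.14,-30,23,4,0, 0,0,0.28,-60,46,8,0, 0,0,0.42,-90,69,12,0, 0,0,0.56,-120,92,16,0, 0,0,0.70,-150,115,20,0, 0,0,0.84,-180,138,24,0, 0,0,0.98,-212,162,28,0, 0,0,1.10,-244,187,32,0, 0,0,1.16,-244,187,32,0, 0,0,1.16,-244,187,32,0]'
python3 - <<'E'
from h import *
c=cam('wrist','w1.png');st=read_state();print(st['clock'],st['ee_pos'],-c['R'].T@c['t'])
E
```

```text
clock: 2.35
ee_pos: [0.5658, -0.1558, 0.1885]
ee_rot: [0.992, 0.125, -0.001, -0.001]
ft_force: [-0.5, -0.1, 0.3]
gripper_width: 0.0
grip_force: 0.0
2.4 [ 0.56558691 -0.15510416  0.18872198] [ 0.62871591 -0.14030629  0.33020662]
```

View pics/w1.png

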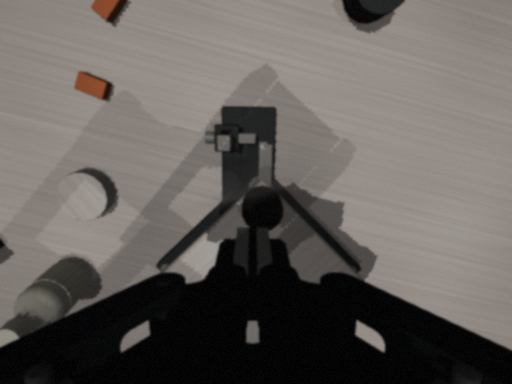

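The wrist picture shows the pad centred at (263,208), the pointer tip at about (264,143) and the blade end at about (257,139). The fingers sit just behind the pad. Next I tilt the tool for a lower, more side-on view so I can triangulate the heights.

```bash
python3 -m handwheel '[0,-0.14,0,10,0,10,0, 0,-0.28,0,20,0,22,0, 0,-0.42,0,30,0,34,0, 0,-0.56,0,40,0,46,0, 0,-0.70,0,50,0,58,0, 0,-0.70,0,50,0,70,0, 0,-0.70,0,50,0,70,0, 0,-0.70,0,50,0,70,0]'
python3 - <<'E'
from h import *
c=cam('wrist','w2.png');st=read_state();print(st['clock'],st['ee_pos'],-c['R'].T@c['t'])
g=c['frame'];a=cv2.resize(g[110:250,180:340],(640,560),interpolation=cv2.INTER_CUBIC)
cv2.imwrite('pics/w2c.png',a[:,:,::-1])
E
```

```text
clock: 3.2
ee_pos: [0.6143, -0.1432, 0.1214]
ee_rot: [0.932, 0.118, -0.339, 0.043]
ft_force: [-0.5, 0.0, 0.9]
gripper_width: -0.0002
grip_force: 0.0
3.25 [ 0.61490319 -0.14375604  0.12312427] [ 0.75101056 -0.10834104  0.18816918]
```

View pics/w2.png

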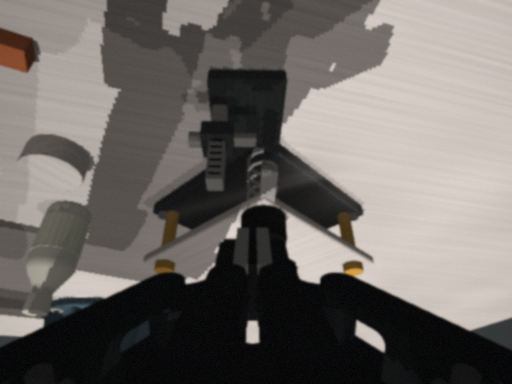

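This view is inverted: world-up points down the image. The base tongue is at the top, the post at (215,165), the blade at about (245,140) and the pointer at about (265,155). I need an enlargement of both views.

```bash
python3 - <<'E'
from h import *
a=cv2.imread('pics/w1.png')[110:185,200:290];b=cv2.imread('pics/w2.png')[110:215,195:295]
f=lambda x,s:np.clip(cv2.resize(x,None,fx=s,fy=s,interpolation=cv2.INTER_CUBIC).astype(float)*1.8,0,255).astype(np.uint8)
A=f(a,4.4);B=f(b,4)
o=np.zeros((600,800,3),np.uint8);o[:A.shape[0],:A.shape[1]]=A;o[:B.shape[0],400:400+B.shape[1]]=B
cv2.imwrite('pics/crop2.png',o);print(A.shape,B.shape)
E
```

```text
(330, 396, 3) (420, 400, 3)
```

View pics/crop2.png

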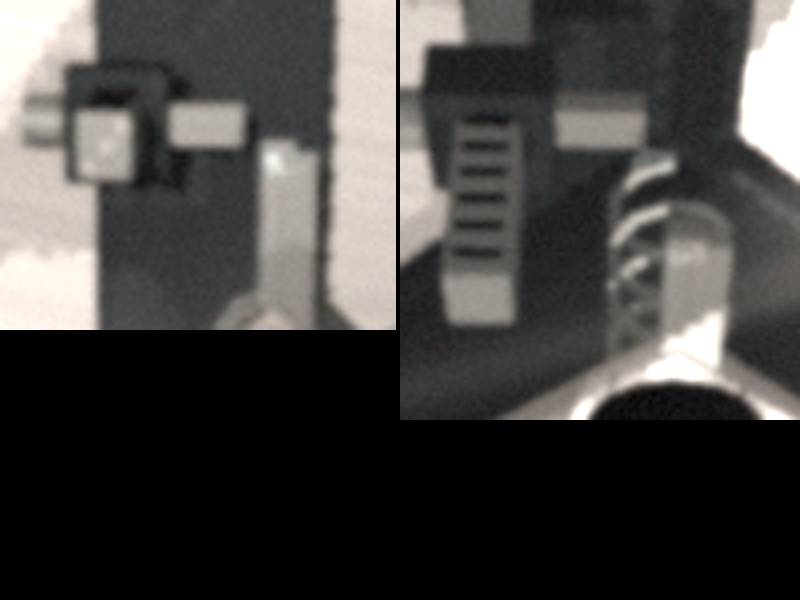

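```bash
python3 - <<'E'
from h import *
from scipy.spatial.transform import Rotation as R
c2=cam('wrist');st=read_state();Rt=R.from_quat(st['ee_rot'])
Rct=c2['R']@Rt.as_matrix()   # tool->cam
print(Rct.round(4).tolist(), st['ee_pos'],st['ee_rot'])
c1=dict(c2);q=R.from_quat([.992,.125,-.001,-.001]).as_matrix()
c1['R']=Rct@q.T;o1=np.array([0.62871591,-0.14030629,0.33020662]);c1['t']=-c1['R']@o1
f1=lambda x,y:((x+.5)/4.4-.5+200,(y+.5)/4.4-.5+110)
f2=lambda x,y:((x-400+.5)/4-.5+195,(y+.5)/4-.5+110)
for n,a,b in [('blade tf',(246,100),(645,108)),('blade tb',(246,148),(645,150)),('ptr apex top',(287,141),(698,222)),('ptr L edge',(258,200),(666,300)),('post top c',(105,145),(480,298))]:
    X=tri([(c1,*f1(*a)),(c2,*f2(*b))]);print(n,X.round(4),(proj(c1,X)-f1(*a)).round(1),(proj(c2,X)-f2(*b)).round(1))
p=onz(c1,263,207,.086);print('pad',p)
E
```

```text
[[0.0013, 1.0, -0.0002], [-0.9659, 0.0012, -0.2588], [-0.2588, 0.0005, 0.9659]] [ 0.61520466 -0.14409353  0.1239138 ] [ 0.93315165  0.11705194 -0.33704268  0.04392121]
blade tf [ 0.6007 -0.1501  0.0402] [ 0.4 -0. ] [-0.5  0. ]
blade tb [ 0.592  -0.1524  0.0408] [ 0.4 -0. ] [-0.6  0. ]
ptr apex top [ 0.5974 -0.1588  0.0586] [ 0.8 -0. ] [-1.1  0. ]
ptr L edge [ 0.5871 -0.1562  0.0663] [ 1.2 -0. ] [-1.5  0. ]
post top c [ 0.5907 -0.1279  0.0736] [0.5 0. ] [-0.7  0. ]
pad [ 0.55311297 -0.1675654   0.086     ]
```

The triangulated blade top is at about z = 0.040, so the mark is at about 0.038, within the expected 28–48 mm. The post top at 0.074 is well below my path. I'll approach the pad with the tool tilted 30° outward, so the wrist camera sees pointer and blade obliquely while pressing.

```bash
python3 -m handwheel '[0,0.09,0,-16,3,20,0, 0,0.18,0,-32,5,42,0, 0,0.18,0,-47,7,63,0, 0,0.18,0,-47,7,63,0, 0,0.18,0,-47,7,63,0, 0,0.18,0,-47,7,63,0]'
python3 - <<'E'
from h import *
from scipy.spatial.transform import Rotation as R
import pickle
c=cam('wrist','w3.png');st=read_state();pickle.dump((c,st),open('w3.pkl','wb'));M=R.from_quat(st['ee_rot']).as_matrix()
print(st['clock'],np.array(st['ee_pos']).round(4),-c['R'].T@c['t'],M.round(3).tolist(),st['ft_force'])
g=c['frame'][80:230,180:340];a=np.clip(cv2.resize(g,None,fx=4,fy=4,interpolation=cv2.INTER_CUBIC)*1.6,0,255).astype(np.uint8)
cv2.imwrite('pics/w3c.png',a[:,:,::-1])
E
```

```text
clock: 3.9
ee_pos: [0.5435, -0.1696, 0.1037]
ee_rot: [0.959, 0.121, -0.253, 0.033]
ft_force: [0.4, 0.4, 0.1]
gripper_width: -0.0
grip_force: 0.0
3.95 [ 0.5434 -0.1694  0.103 ] [ 0.66609912 -0.13835883  0.1948495 ] [[0.842, 0.248, -0.478], [0.215, -0.969, -0.124], [-0.494, 0.002, -0.869]] [-0.15800084 -0.51670997  0.12249904]
```

View pics/w3c.png

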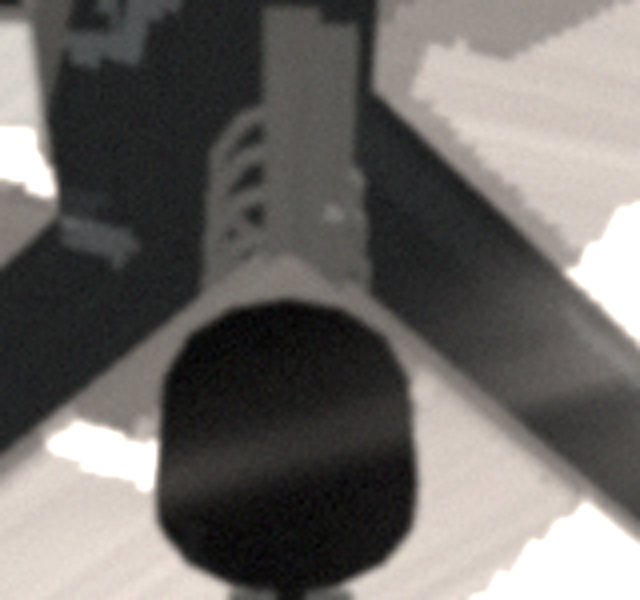

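The crop shows the round pad's top face centred near crop (287,505), which is pixel (251.7,206). The pointer tip is at about (257,82), and the shut fingertips hover above the pad's inner part.

```bash
python3 - <<'E'
from h import *
import pickle
c,st=pickle.load(open('w3.pkl','rb'))
p=onz(c,251.7,206,.086);q=onz(c,257,82.2,.062)
print('pad',p,'tip',q,'d',np.linalg.norm((q-p)[:2]),np.degrees(np.arctan2(*(q-p)[1::-1])))
M=np.array(__import__('scipy.spatial.transform',fromlist=['R']).Rotation.from_quat(st['ee_rot']).as_matrix())
for x in(-11,0,11): print('tip corner',x,np.array(st['ee_pos'])+M[:,0]*x/1e3)
g=c['frame'][40:130,200:300];a=np.clip(cv2.resize(g,None,fx=6,fy=6,interpolation=cv2.INTER_CUBIC)*1.8,0,255).astype(np.uint8)
cv2.imwrite('pics/w3d.png',a[:,:,::-1])
E
```

```text
pad [ 0.55157844 -0.16782396  0.086     ] tip [ 0.6001489  -0.15770668  0.062     ] d 0.049612985956069965 11.766517897581881
tip corner -11 [ 0.53412194 -0.17177233  0.10847571]
tip corner 0 [ 0.54338789 -0.16940612  0.10304033]
tip corner 11 [ 0.55265383 -0.16703991  0.09760495]
```

View pics/w3d.png

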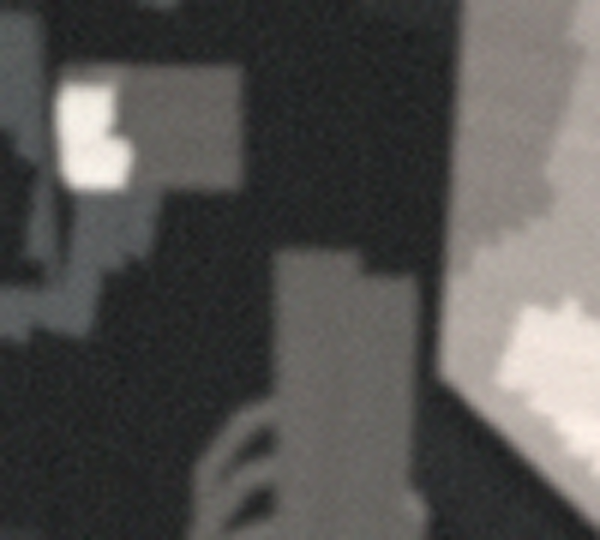

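The enlargement shows the blade end at crop x≈243, with its top face back edge at y≈190 and its front at y≈65–85. The pointer end is at y≈250–275.

```bash
cat > model.py <<'E'
from h import *
# mount model: rocking axis from pad centre & yaw
def mount(pad,yaw):
    u=np.array([np.cos(yaw),np.sin(yaw),0]);return np.array([pad[0],pad[1],0])-.085*u,u
def ptr(o,u,th,dz=.0,r=.135): # point at radius r, height offset dz above plate mid; tilt th
    return o+u*(r*np.cos(th)+dz*np.sin(th))+np.array([0,0,.06-r*np.sin(th)+dz*np.cos(th)])
E
python3 - <<'E'
from model import *
import pickle
from scipy.spatial.transform import Rotation as R
c3,st=pickle.load(open('w3.pkl','rb'))
Rct=c3['R']@R.from_quat(st['ee_rot']).as_matrix()
def mk(q,o):
    c=dict(c3);c['R']=Rct@R.from_quat(q).as_matrix().T;c['t']=-c['R']@np.array(o);return c
c1=mk([.992,.125,-.001,-.001],[0.62871591,-0.14030629,0.33020662])
c2=mk([0.93315165,0.11705194,-0.33704268,0.04392121],[0.75101056,-0.10834104,0.18816918])
f1=lambda x,y:((x+.5)/4.4-.5+200,(y+.5)/4.4-.5+110)
f2=lambda x,y:((x-400+.5)/4-.5+195,(y+.5)/4-.5+110)
f3=lambda x,y:((x+.5)/6-.5+200,(y+.5)/6-.5+40)
P={'tb':[(246,148),(645,150),(243,190)],'bf':[(246,98),(645,93),(243,65)],'tf':[(246,102),(645,108),(243,83)],
 'ptr bot':[(287,139),(698,202),(320,250)],'ptr top':[(287,150),(698,228),(320,275)]}
for n,(a,b,d) in P.items():
    L=[(c1,*f1(*a)),(c2,*f2(*b)),(c3,*f3(*d))]
    print(n,*[tri(l).round(4) for l in (L,L[1:],[L[0],L[2]])],[ (proj(c,tri(L))-(u,v)).round(1).tolist() for c,u,v in L])
o,u=mount([.5516,-.1678],np.radians(13.5))
print('ptr model',proj(c3,ptr(o,u,0,.002)),proj(c3,ptr(o,u,0,-.002)),'seen',f3(345,275),f3(345,250))
for z in (.036,.038,.040,.042):
    th=np.arcsin((.06-z)/.135);print(z,th,proj(c3,ptr(o,u,th,.002)), 'pad drop',.085*np.sin(th)+.026*(1-np.cos(th)))
E
```

```text
tb [ 0.5921 -0.152   0.0387] [ 0.5919 -0.152   0.0384] [ 0.5923 -0.1519  0.0392] [[-0.1, 0.1], [-0.1, 0.1], [0.4, -0.2]]
bf [ 0.6008 -0.1498  0.035 ] [ 0.5996 -0.1501  0.0335] [ 0.6014 -0.1497  0.0378] [[-0.1, 0.4], [-0.0, 0.4], [0.2, -1.2]]
tf [ 0.6004 -0.1499  0.0378] [ 0.5995 -0.1501  0.0367] [ 0.6008 -0.1499  0.0398] [[-0.1, 0.3], [0.0, 0.3], [0.1, -0.9]]
ptr bot [ 0.5969 -0.1581  0.0527] [ 0.5948 -0.1586  0.0504] [ 0.5978 -0.1574  0.057 ] [[-0.5, 0.6], [-1.4, 0.9], [2.8, -2.3]]
ptr top [ 0.5959 -0.1583  0.0564] [ 0.5959 -0.1581  0.0565] [ 0.5959 -0.1579  0.0569] [[-0.4, -0.0], [-1.4, 0.2], [2.7, -0.2]]
ptr model [253.35322957  81.1696588 ] [253.30600449  76.63002893] seen (257.0833333333333, 85.41666666666666) (257.0833333333333, 81.25)
0.036 0.1787277947557734 [253.02717017  60.11263084] pad drop 0.015525273979440101
0.038 0.16369302096807745 [253.05780941  61.33381297] pad drop 0.014199414986189821
0.04 0.14869549426756226 [253.08789879  62.64555805] pad drop 0.012879497926423263
0.042 0.13373158940994148 [253.11741694  64.0496876 ] pad drop 0.011565480837981252
```

Radial stereo from this side is ambiguous by a few mm. The mount's −y side is free (the post is on the +y side). I'll lift, turn the tool about 86° and lean it that way, so the wrist camera sees pointer and blade in profile while pressing.

```bash
python3 -m handwheel '[0,0,0,-17,0,-30,0, 0,0.14,0,-34,0,-60,0, 0,0.28,0,-34,0,-60,0, 0,0.42,0,-34,0,-60,0, 0,0.52,0,-34,0,-60,0, 0,0.52,0,-34,0,-60,0]' && python3 -m handwheel '[0,0,0.15,0,0,0,0, 0,0,0.30,0,0,0,0, 0,0,0.45,0,0,0,0, 0,0,0.60,0,0,0,0, 0,0,0.75,0,0,0,0, 0,0,0.90,0,0,0,0, 0,0,1.05,0,0,0,0, 0,0,1.20,0,0,0,0, 0,0,1.35,0,0,0,0, 0,0,1.50,0,0,0,0]' && python3 - <<'E'
from h import *
from scipy.spatial.transform import Rotation as R
st=read_state();M=R.from_quat(st['ee_rot']).as_matrix();print(np.array(st['ee_pos']).round(4),M.round(3).tolist(),np.round(st['qpos'],2))
# target: corner (tool +x 11mm after tilt .87) over pad centre, 40 mm above it
Mt=M@R.from_rotvec([0,-.87,0]).as_matrix()
tgt=np.array([.5516,-.1678,.086+.04])-Mt[:,0]*.011
print('shift',(M.T@(tgt-st['ee_pos'])*1e3).round(1),tgt,Mt.round(3).tolist())
E
```

```text
clock: 4.55
ee_pos: [0.5414, -0.1694, 0.1714]
ee_rot: [0.992, 0.125, 0.001, 0.0]
ft_force: [0.5, -0.7, -0.7]
gripper_width: -0.0001
grip_force: 0.0
clock: 5.55
ee_pos: [0.5432, -0.1689, 0.1704]
ee_rot: [0.81, -0.587, -0.001, 0.001]
ft_force: [-0.7, 0.2, 0.1]
gripper_width: 0.0002
grip_force: 0.0
[ 0.5432 -0.1689  0.1704] [[0.311, -0.95, -0.002], [-0.95, -0.311, -0.001], [-0.0, 0.002, -1.0]] [-0.51  0.23  1.68 -0.    1.24  2.32]
shift [-5.5 -8.4 36. ] [ 0.5494103  -0.16105497  0.13440891] [[0.199, -0.95, -0.239], [-0.613, -0.311, 0.726], [-0.764, 0.002, -0.645]]
```

```bash
python3 -m handwheel '[0,-0.14,0,-1,-1,6,0, 0,-0.28,0,-2,-3,12,0, 0,-0.42,0,-3,-4,18,0, 0,-0.56,0,-4,-6,24,0, 0,-0.70,0,-5,-7,30,0, 0,-0.84,0,-5,-8,36,0, 0,-0.87,0,-5,-8,36,0, 0,-0.87,0,-5,-8,36,0]'
python3 - <<'E'
from h import *
import pickle
c=cam('wrist');st=read_state();pickle.dump((c,st),open('w4.pkl','wb'))
print(st['clock'],np.array(st['ee_pos']).round(4),np.round(st['ee_rot'],4),-c['R'].T@c['t'],np.round(st['qpos'],2))
print(proj(c,[.597,-.157,.06]),proj(c,[.597,-.151,.037]),proj(c,[.5516,-.1678,.086]))
g=np.clip(c['frame']*1.5,0,255).astype(np.uint8);a=g[90:290,130:390]
cv2.imwrite('pics/w4.png',cv2.resize(a,None,fx=3,fy=3,interpolation=cv2.INTER_CUBIC)[:,:,::-1])
E
```

```text
clock: 6.35
ee_pos: [0.548, -0.1618, 0.1321]
ee_rot: [0.735, -0.53, -0.344, -0.246]
ft_force: [0.2, 0.7, -0.2]
gripper_width: -0.0001
grip_force: 0.0
6.4 [ 0.5485 -0.1617  0.1338] [ 0.736  -0.5303 -0.3419 -0.2453] [ 0.59569627 -0.30553084  0.17322787] [-0.72  0.75  1.26  0.42  1.9   2.08]
[156.15883229 104.4259904 ] [160.09212929  77.63082579] [247.68828596 152.49787673]
```

View pics/w4.png

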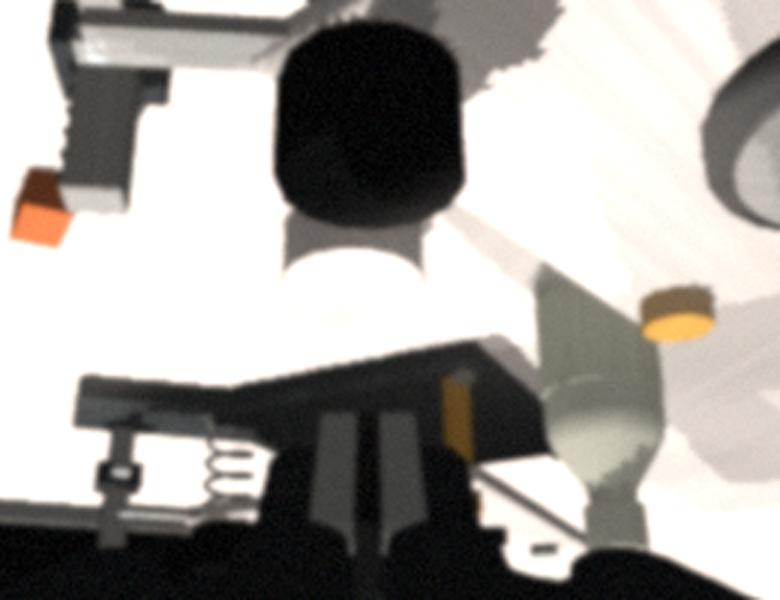

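The profile view works. The pad's top face is centred near pixel (253,150). The pointer runs to the left with its tip at px column 155 and its near side face at rows ~94–102. The blade is just above the crop, so I'll read that part numerically.

```bash
python3 - <<'E'
from h import *
import pickle
c,st=pickle.load(open('w4.pkl','rb'))
g=cv2.cvtColor(c['frame'],cv2.COLOR_RGB2GRAY)
print('     ',*range(134,196,4))
for r in range(54,118): print(r,*['%3d'%g[r,k] for k in range(134,196,4)])
E
```

```text
134 138 142 146 150 154 158 162 166 170 174 178 182 186 190 194
54  50  51  49  51  50  51  51  42  39  23  19  22  28  46  48  47
55  51  50  49  49  51  52  49  42  37  20  19  22  30  51  48  52
56  49  48  50  52  52  49  53  42  32  18  17  27  30  52  48  49
57  48  49  48  49  48  49  46  40  28  20  18  28  35  51  51  53
58  49  47  49  48  50  47  42  33  21  18  20  27  34  51  48  52
59  53  51  52  49  50  46  42  25  21  13  19  25  29  45  45  51
60  49  51  50  52  49  43  36  17  15  16  20  26  28  33  39  48
61  52  50  48  51  47  43  35  18  13  15  20  26  22  28  34  40
62  53  52  51  50  45  42  32  13  16  14  17  23  19  25  27  31
63  52  53  52  51  46  45  26  17  15  17  13  22  17  24  28  28
64  51  51  50  51  45  44  26  18  17  16  15  22  21  24  25  26
65  52  54  52  54  44  42  27  15  17  15  16  20  17  24  31  27
66  51  52  50  50  46  45  28  19  17  12  14  15  20  25  25  27
67  53  51  50  51  47  46  35  20  16  14  15  21  23  27  28  30
68  53  50  47  51  49  43  36  26  21  24  17  20  19  23  28  27
69  56  50  51  51  53  43  38 
[... 2569 characters left out ...]
 131 128 126 124 124
108 183 185 182 149  53  75 154 162 145 143 140 138 133 128 125 123
109 182 185 181 161  52  65 149 173 148 141 143 142 140 130 128 127
110 183 185 184 167  53  52 132 156 140 133 139 139 140 131 129 130
111 183 186 184 174  50  35  95 114 110 114 121 126 124 126 135 132
112 182 184 184 177  52  34  63  71  76  77  86  86  89 107 153 146
113 182 186 182 179  54  37  51  52  52  57  59  47  51  85 173 170
114 184 186 184 180  57  41  47  48  52  46  43  31  29  81 185 186
115 180 184 183 183  66  45  48  47  48  45  42  29  28  83 187 188
116 182 184 184 184  75  49  47  49  51  45  43  26  26  93 186 188
117 180 183 183 181  88  44  48  47  48  50  45  26  30  99 187 190
```

```bash
cat >> model.py <<'E'
PAD=np.array([.5516,-.1678]);YAW=np.radians(14)
O,U=mount(PAD,YAW);V=np.array([-np.sin(YAW),np.cos(YAW),0])
def onv(c,u,v,tau):  # hit vertical plane at tangential offset tau; returns radial, z in mm
    o,d=ray(c,u,v);s=(tau-(o-O)@V)/(d@V);X=o+s*d;return ((X-O)@U*1e3).round(1),(X[2]*1e3).round(2)
E
python3 - <<'E'
from model import *
import pickle
c,st=pickle.load(open('w4.pkl','rb'))
for off in (-.003,0,.003):
    print(off,'near bot',onv(c,158,92.3,off-.0053),'near top',onv(c,158,98.3,off-.0053),'far top',onv(c,164,111.5,off+.0053),
    'blade bot t=6',onv(c,166,69.4,off+.006),'t=7.5',onv(c,166,69.4,off+.0075),'blade corners',onv(c,159,69,off+.0065)[0],onv(c,180.5,69,off+.0065)[0], 'tip',onv(c,155,96,off)[0])
E
```

```text
-0.003 near bot (np.float64(129.6), np.float64(58.73)) near top (np.float64(129.2), np.float64(62.41)) far top (np.float64(128.0), np.float64(62.06)) blade bot t=6 (np.float64(130.0), np.float64(33.04)) t=7.5 (np.float64(130.3), np.float64(31.61)) blade corners 133.9 122.3 tip 132.2
0 near bot (np.float64(130.4), np.float64(56.21)) near top (np.float64(130.0), np.float64(59.96)) far top (np.float64(128.6), np.float64(59.78)) blade bot t=6 (np.float64(130.7), np.float64(30.19)) t=7.5 (np.float64(131.1), np.float64(28.76)) blade corners 134.7 122.8 tip 133.0
0.003 near bot (np.float64(131.1), np.float64(53.68)) near top (np.float64(130.7), np.float64(57.52)) far top (np.float64(129.3), np.float64(57.51)) blade bot t=6 (np.float64(131.4), np.float64(27.33)) t=7.5 (np.float64(131.8), np.float64(25.9)) blade corners 135.5 123.4 tip 133.8
```

The blade's edges are ambiguous because of reflections. I'll place the fingertip over the pad and press a safe 5 mm, then compare the rest and pressed views side by side.

```bash
python3 - <<'E'
from model import *
from scipy.spatial.transform import Rotation as R
import pickle
c,st=pickle.load(open('w4.pkl','rb'));M=R.from_quat(st['ee_rot']).as_matrix()
p=onz(c,253.2,149.8,.086);print('pad',p)
corner=np.array(st['ee_pos'])+M[:,0]*.011;print('corner',corner)
print('to 8mm above pad, tool mm',(M.T@(p+[0,0,.008]-corner)*1e3).round(1),'world down 1mm =',(M.T@[0,0,-1]).round(3))
print('gap over rest pad at that point would be 8')
E
```

```text
pad [ 0.54984828 -0.17100174  0.086     ]
corner [ 0.55077784 -0.16844872  0.12536624]
to 8mm above pad, tool mm [25.3  1.6 18.6] world down 1mm = [ 0.763 -0.001  0.646]
gap over rest pad at that point would be 8
```

```bash
python3 -m handwheel '[0,0,0,8,1,6,0, 0,0,0,17,1,12,0, 0,0,0,25,2,19,0, 0,0,0,25,2,19,0, 0,0,0,25,2,19,0, 0,0,0,25,2,19,0]'; python3 -m handwheel '[0,0,0,1.5,0,1.3,0, 0,0,0,3,0,2.6,0, 0,0,0,3,0,2.6,0, 0,0,0,3,0,2.6,0]'
python3 -m handwheel '[0,0,0,0.8,0,0.6,0, 0,0,0,1.5,0,1.3,0, 0,0,0,1.5,0,1.3,0, 0,0,0,1.5,0,1.3,0]'
python3 - <<'E'
from h import *
import time
for i in range(3):
    c=cam('wrist');s=read_state();print(np.round(s['ee_pos'],4),np.round(s['ft_force'],1))
E
```

```text
clock: 7.0
ee_pos: [0.5469, -0.1642, 0.1034]
ee_rot: [0.736, -0.53, -0.342, -0.246]
ft_force: [0.7, -0.1, 0.8]
gripper_width: 0.0001
grip_force: 0.0
clock: 7.4
ee_pos: [0.5467, -0.164, 0.099]
ee_rot: [0.736, -0.53, -0.342, -0.246]
ft_force: [-0.3, -0.4, -0.6]
gripper_width: -0.0002
grip_force: 0.0
clock: 7.8
ee_pos: [0.5467, -0.1639, 0.097]
ee_rot: [0.736, -0.53, -0.342, -0.246]
ft_force: [-0.0, 0.4, 0.1]
gripper_width: -0.0001
grip_force: 0.0
[ 0.5467 -0.1639  0.097 ] [-0.  -0.4  0.1]
[ 0.5467 -0.164   0.097 ] [-0.2  0.7 -0.8]
[ 0.5467 -0.164   0.0971] [-0.  -0.3 -1.4]
```

```bash
for i in 1 2; do python3 -m handwheel '[0,0,0,0.8,0,0.6,0, 0,0,0,1.5,0,1.3,0, 0,0,0,1.5,0,1.3,0]' | grep -E 'ee_pos|force:' ; done
```

```text
ee_pos: [0.5466, -0.1638, 0.0949]
ft_force: [-0.1, 0.4, -0.5]
grip_force: 0.0
ee_pos: [0.5466, -0.1638, 0.0929]
ft_force: [0.3, -0.3, -0.6]
grip_force: 0.0
```

```bash
for i in 1 2; do python3 -m handwheel '[0,0,0,0.8,0,0.6,0, 0,0,0,1.5,0,1.3,0, 0,0,0,1.5,0,1.3,0]' | grep -E 'ee_pos|ft_force:' ; done
python3 - <<'E'
from h import *
import pickle
c0,_=pickle.load(open('w4.pkl','rb'))
c=cam('wrist');s=read_state();pickle.dump((c,s),open('w5.pkl','wb'));print(s['clock'],np.round(s['ft_force'],1))
print(proj(c,np.array(s['ee_pos'])),proj(c,[.5498,-.171,.086]))
g=cv2.cvtColor(c['frame'],cv2.COLOR_RGB2GRAY)
print('    ',*range(210,300,6))
for r in range(100,240,5): print(r,*['%3d'%g[r,k] for k in range(210,300,6)])
E
```

```text
ee_pos: [0.547, -0.1638, 0.0915]
ft_force: [0.6, -0.7, 3.6]
ee_pos: [0.5473, -0.1638, 0.0895]
ft_force: [2.5, 1.0, 5.7]
9.2 [4.5 0.9 5.3]
[251.08031284 249.00373109] [250.8531741  236.37169606]
     210 216 222 228 234 240 246 252 258 264 270 276 282 288 294
100  54  44  55  43  23  24  30  34  43  25  24  23  23  22  23
105  68  66  55  90  43  54  60  56  54  59  47  23  21  21  22
110  65  66  64  57  64  43  26  26  25  24  56  22  22  22  21
115  69  72  66  65  80  54  32  25  24  27  56  23  22  22  22
120  74  71  69  62  65  86  65  64  66  59  34  19  22  24  24
125  74  75  74  69  61  63  63  54  55  55  59  20  20  20  22
130  72  72  73  72  67  61  66  66  54  53  54  32  23  21  21
135  73  73  73  64  70 104  65  65  61  60  55  51  31  37  75
140 234 236 233 160 189  82  66  72  81  61  61  57  78  82  83
145 236 235 238 234  67 145 237 235 233 221  79  82  82  84  85
150 238 235 237 167 159  67 158 216 103  82  82  84  83  87  84
155 237 236 237  67 235 219  83  85  85  84  82  83  83  83  87
160 234 237 236 164  89  81  86  84  88  86  81  81  82 115 116
165 125 1
[... 250 characters left out ...]
 231 185  29  32  35  34  39  42  49  57  57  62  80 144 149
190 230 155  39  41  46  52  54  54  53  54  54  53  51 214 236
195 229 126  56  60  61  58  56  47  42  36  31  25  42 233 233
200 228 108  68  61  52  45  34  24  19  17  15  20  38 236 234
205 227  74  50  37  27  19  12  14  13  13  15  19  42 236 237
210 231  43  23  16  15  14  15  12   9  12  18  20  41 235 236
215 230  20  16  13   9  14  13   9  11  14  17  17  41 234 235
220 229  15  15  10  12   8  12   9  14  12  16  16  30 235 235
225 230  21  17  14  12  13  12  13  11  12  17  15  29 232 232
230 232 157  21  18  12  62  62  11  59  60  15   8  78 235 232
235 232 232 213  83  28  62  60   9  60  62  22  78 193 150 130
```

Contact came at TCP z ≈ 0.0925 and the force is now about 5 N. The pad spans columns 213–285 with the tips on its top. This is my last look: rest against lightly pressed.

```bash
python3 - <<'E'
from model import *
import pickle
c0,_=pickle.load(open('w4.pkl','rb'));c,s=pickle.load(open('w5.pkl','rb'))
q=proj(c,[.597,-.157,.052]);print(q)
r0,k0=int(q[1])-55,int(q[0])-45
A=c0['frame'][45:125,130:230];B=c['frame'][max(r0,0):max(r0,0)+100,k0:k0+133]
f=lambda x,s:np.clip(cv2.resize(x,None,fx=s,fy=s,interpolation=cv2.INTER_CUBIC)*1.8,0,255).astype(np.uint8)
A=f(A,3);B=f(B,6)
C=f(cv2.imread('pics/w1.png')[105:180,205:290,::-1].copy(),3.5)
print('B origin',max(r0,0),k0,A.shape,B.shape,C.shape)
o=np.zeros((600,800,3),np.uint8)
B=f(c['frame'][max(r0,0):max(r0,0)+120,k0:k0+98],5);o[:600,310:800]=B[:600,:490];o[:240,:300]=A;o[260:260+C.shape[0],:C.shape[1]]=C
cv2.imwrite('pics/last.png',o[:,:,::-1])
E
```

```text
[146.38036176 165.47226663]
B origin 110 101 (240, 300, 3) (600, 798, 3) (262, 298, 3)
```

View pics/last.png

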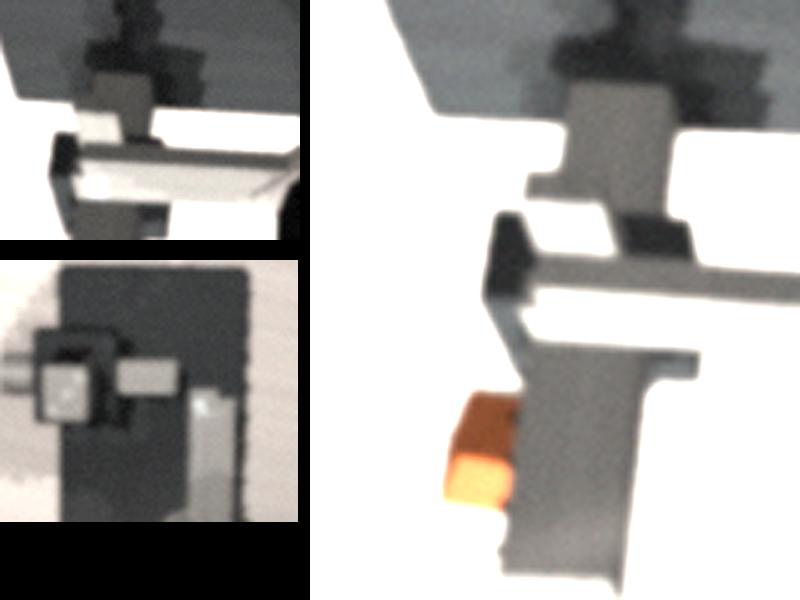

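The last picture shows the profile at right, inverted. The pointer bar is at crop y 255–345 with its tip at x≈525. The blade is just above it in the image, so still lower in the world: a small end face at (525–600, y 175–198) and its lit top face at y 200–250. The gray column I took for the blade before is the post.

```bash
python3 - <<'E'
from model import *
import pickle
c,s=pickle.load(open('w5.pkl','rb'))
g=cv2.cvtColor(c['frame'],cv2.COLOR_RGB2GRAY)
print('    ',*range(138,180,2))
for r in range(138,186): print(r,*['%3d'%g[r,k] for k in range(138,180,2)])
E
```

```text
138 140 142 144 146 148 150 152 154 156 158 160 162 164 166 168 170 172 174 176 178
138 233 231 231 232 234 231 200  89  64  64  64  67  67  63  63  63  60  63 151 220 226
139 232 231 231 232 235 231 194  84  65  66  64  67  67  66  64  67  63  67 166 229 232
140 231 231 230 232 234 231 188  80  66  64  65  68  68  66  65  65  61  67 176 233 234
141 232 231 230 231 233 228 174  74  64  65  67  67  66  67  65  65  62  69 181 234 236
142 232 232 229 224 224 216 159  71  66  64  66  65  67  67  63  64  63  74 187 235 236
143 232 232 226 193 182 176 126  68  62  63  65  65  70  65  65  64  61  81 194 235 235
144 232 230 222 150 120 118  89  63  63  65  66  64  67  66  62  62  61  86 202 234 236
145 231 230 217 120  80  79  69  63  62  63  64  61  66  67  65  61  60  89 209 235 236
146 231 229 210 107  67  67  66  59  62  63  61  63  66  66  63  63  61  96 216 235 235
147 232 230 204  98  65  69  64  61  63  65  62  60  65  66  60  65  59 105 222 235 236
148 231 229 200  94  69  70  65  63  61  65  65  58  67  61  65  63  59 111 224 235 236
149 230 228 196 107  97  92  82  79  76  73  72 
[... 2507 characters left out ...]
 182  81  64  64  92 108 115 119 125 133 136 142 149 157 162 167 171 171 174 176 178
179 203 101  65  63  74  77  80  82  83  91  93  98 104 112 114 122 123 125 134 141 153
180 217 124  70  67  68  69  73  70  69  73  74  72  74  77  74  70  71  73  83  90 109
181 224 145  76  71  66  65  68  68  66  71  67  68  67  67  60  55  51  52  61  65  83
182 227 166  84  71  65  69  67  67  69  69  68  67  67  66  60  55  58  61  66  64  84
183 229 189  93  67  64  68  68  67  68  69  69  67  66  64  60  57  64  73  73  71  92
184 230 208 115  65  65  67  65  68  66  68  69  67  66  64  61  59  70  75  76  75 100
185 230 220 152  67  65  67  69  66  67  71  67  70  67  65  59  63  88 100  94  93 124
```

```bash
python3 - <<'E'
from model import *
import pickle
c4,_=pickle.load(open('w4.pkl','rb'));c5,s=pickle.load(open('w5.pkl','rb'))
for off in (-.004,-.0026,-.001):
    print(off,'w4 ptr nb,nt,ft',[onv(c4,k,r,off+t)[1] for k,r,t in((158,92.4,-.0053),(158,98.3,-.0053),(160,111.3,.0053))],'blade top',[onv(c4,160,82.3,off+t) for t in(.006,.0075)])
    print('   w5 ptr nb,nt,ft',[onv(c5,k,r,off+t) for k,r,t in((148,160.7,-.0053),(148,167.5,-.0053),(150,177.8,.0053))],'blade b,t',[[onv(c5,148,r,off+t) for r in(143.9,149.9)] for t in(.006,.0075)])
print(onv(c5,144,147,.0034),onv(c5,160,147,.0034))
E
```

```text
-0.004 w4 ptr nb,nt,ft [np.float64(59.64), np.float64(63.22), np.float64(62.8)] blade top [(np.float64(132.0), np.float64(43.25)), (np.float64(132.3), np.float64(41.92))]
   w5 ptr nb,nt,ft [(np.float64(128.9), np.float64(54.33)), (np.float64(128.5), np.float64(57.76)), (np.float64(129.6), np.float64(57.5))] blade b,t [[(np.float64(133.1), np.float64(38.53)), (np.float64(132.7), np.float64(41.97))], [(np.float64(133.5), np.float64(37.6)), (np.float64(133.1), np.float64(41.06))]]
-0.0026 w4 ptr nb,nt,ft [np.float64(58.46), np.float64(62.08), np.float64(61.74)] blade top [(np.float64(132.3), np.float64(42.0)), (np.float64(132.7), np.float64(40.67))]
   w5 ptr nb,nt,ft [(np.float64(129.3), np.float64(53.55)), (np.float64(128.9), np.float64(57.01)), (np.float64(130.0), np.float64(56.8))] blade b,t [[(np.float64(133.5), np.float64(37.66)), (np.float64(133.1), np.float64(41.12))], [(np.float64(133.9), np.float64(36.72)), (np.float64(133.5), np.float64(40.22))]]
-0.001 w4 ptr nb,nt,ft [np.float64(57.11), np.float64(60.78), np.float64(60.53)] blade top [(np.float64(132.7), np.float64(40.58)), (np.float64(133.1), np.float64(39.25))]
   w5 ptr nb,nt,ft [(np.float64(129.7), np.float64(52.65)), (np.float64(129.3), np.float64(56.15)), (np.float64(130.4), np.float64(56.01))] blade b,t [[(np.float64(133.9), np.float64(36.66)), (np.float64(133.5), np.float64(40.16))], [(np.float64(134.3), np.float64(35.72)), (np.float64(133.9), np.float64(39.26))]]
(np.float64(135.2), np.float64(39.55)) (np.float64(127.4), np.float64(39.17))
```

Consistent now: relative to the resting pointer the mark sits about 21 mm lower (mid ≈ z 0.039), and the pointer has dropped about 5 mm. I'm pressing on in steps, easing outward slightly to follow the pad.

```bash
cat > trk.py <<'E'
from model import *
import pickle,sys
c=cam('wrist',sys.argv[1]+'.png');s=read_state();pickle.dump((c,s),open(sys.argv[1]+'.pkl','wb'))
g=cv2.cvtColor(c['frame'],cv2.COLOR_RGB2GRAY).astype(float)
print(s['clock'],np.round(s['ee_pos'],4),np.round(s['ft_force'],1))
q=proj(c,O+U*.131+V*.003+[0,0,.039]);print('blade expected',q.round(1))
off=-.0026
for k in range(int(q[0])-14,int(q[0])+15,4):
    e=[]
    for r in range(int(q[1])-14,int(q[1])+50):
        a,b=g[r,k]-115,g[r+1,k]-115
        if a*b<0: rr=r+a/(a-b);e.append(('+' if b>0 else '-')+'%.1f|n%.1f|f%.1f|b%.1f'%(rr,*[onv(c,k,rr,off+t)[1] for t in(-.0053,.0053,.0067)]))
    print(k,*e)
E
python3 -m handwheel '[0,0,0,1.5,-0.3,1.3,0, 0,0,0,3,-0.6,2.6,0, 0,0,0,4.6,-1,3.9,0, 0,0,0,4.6,-1,3.9,0, 0,0,0,4.6,-1,3.9,0]' | grep -E 'ee_pos|ft_f'; python3 trk.py w6
```

```text
ee_pos: [0.5486, -0.1635, 0.084]
ft_force: [4.2, 2.0, 7.6]
9.75 [ 0.5485 -0.1635  0.084 ] [4.3 1.3 7.3]
blade expected [154.  155.5]
139 -160.8|n48.3|f42.4|b41.6 +184.5|n60.1|f55.1|b54.4 -193.6|n64.4|f59.7|b59.1
143 -160.6|n48.2|f42.2|b41.4
147 +141.3|n37.9|f31.2|b30.3 -153.5|n44.4|f38.2|b37.4 -168.4|n52.0|f46.4|b45.7
151 +141.6|n38.0|f31.3|b30.4 -152.9|n44.0|f37.8|b37.0 +160.8|n48.1|f42.2|b41.4 -172.8|n54.2|f48.7|b48.0
155 +161.0|n48.2|f42.2|b41.4 -173.0|n54.2|f48.8|b48.0
159 +161.5|n48.3|f42.4|b41.6 -173.0|n54.1|f48.7|b48.0
163 +161.9|n48.5|f42.5|b41.8 -173.1|n54.1|f48.6|b47.9
167 +162.6|n48.7|f42.8|b42.0 -173.2|n54.1|f48.6|b47.9
```

```bash
python3 -m handwheel '[0,0,0,1.2,-0.3,1,0, 0,0,0,2.3,-0.6,1.9,0, 0,0,0,2.3,-0.6,1.9,0, 0,0,0,2.3,-0.6,1.9,0]' | grep -E 'ee_pos|ft_f'; python3 trk.py w7
```

```text
ee_pos: [0.5491, -0.1634, 0.0812]
ft_force: [4.2, 0.5, 8.8]
10.2 [ 0.5491 -0.1634  0.0813] [3.8 1.2 7.8]
blade expected [154.5 160.5]
140 -164.9|n47.6|f41.9|b41.1 +190.5|n60.2|f55.4|b54.8 -196.3|n62.9|f58.3|b57.7
144 -165.5|n47.9|f42.2|b41.4
148 -158.3|n44.1|f38.1|b37.3 +163.9|n47.0|f41.2|b40.4 -175.2|n52.6|f47.3|b46.5
152 -156.6|n43.2|f37.1|b36.2 +161.3|n45.6|f39.7|b38.9 -177.4|n53.6|f48.4|b47.6
156 +157.8|n43.7|f37.6|b36.8 -177.5|n53.7|f48.4|b47.7
160 +158.4|n43.9|f37.9|b37.1 -177.9|n53.8|f48.5|b47.8
164 +159.1|n44.2|f38.2|b37.4 -170.5|n50.0|f44.5|b43.7 +174.5|n52.0|f46.6|b45.9 -176.9|n53.2|f47.9|b47.2
168 +159.8|n44.5|f38.5|b37.7 -170.6|n50.0|f44.4|b43.7
```

```bash
python3 -m handwheel '[0,0,0,0.5,-0.1,0.5,0, 0,0,0,1,-0.3,0.9,0, 0,0,0,1,-0.3,0.9,0, 0,0,0,1,-0.3,0.9,0]' | grep -E 'ee_pos|ft_f'; python3 trk.py w8; python3 - <<'E'
import cv2
a=cv2.cvtColor(cv2.imread('pics/w7.png'),cv2.COLOR_BGR2GRAY);b=cv2.cvtColor(cv2.imread('pics/w8.png'),cv2.COLOR_BGR2GRAY)
print('   ',*range(142,176,3))
for r in range(150,188): print(r,*['%3d'%a[r,k] for k in range(142,176,3)],' | ',*['%3d'%b[r,k] for k in range(142,176,3)])
E
```

```text
ee_pos: [0.5493, -0.1633, 0.08]
ft_force: [4.2, 2.1, 7.7]
10.65 [ 0.5493 -0.1633  0.08  ] [3.6 0.9 9.1]
blade expected [154.6 162.7]
140 -167.1|n47.5|f41.9|b41.1 +192.4|n59.9|f55.1|b54.5 -197.8|n62.4|f57.8|b57.2
144 -167.4|n47.6|f41.9|b41.2
148 -160.5|n44.0|f38.1|b37.3 +166.1|n46.9|f41.1|b40.4 -176.3|n52.0|f46.7|b46.0
152 -164.1|n45.8|f40.0|b39.2 +165.7|n46.6|f40.9|b40.1 -179.4|n53.4|f48.2|b47.5
156 +156.3|n41.7|f35.6|b34.8 -179.6|n53.5|f48.2|b47.6
160 +156.9|n41.9|f35.8|b35.0 -180.0|n53.5|f48.3|b47.6
164 +157.7|n42.2|f36.1|b35.3 -168.7|n47.9|f42.2|b41.5 +176.1|n51.6|f46.2|b45.5 -179.6|n53.3|f48.0|b47.4
168 +158.4|n42.5|f36.4|b35.6 -169.2|n48.0|f42.4|b41.7
    142 145 148 151 154 157 160 163 166 169 172 175
150 232 235 235 225  79  67  67  69  67  65  66 110  |  232 233 235 225  87  70  69  68  68  67  64  82
151 232 234 235 220  75  69  68  70  68  64  63 116  |  234 234 235 228  86  72  71  69  71  67  64  93
152 233 234 235 216  76  69  70  69  68  66  62 118  |  233 235 235 226  80  71  71  72  71  69  70  92
153 232 234 234 209  72  70  69  70  69  68  67 117  |  233 234 235 221
[... 2868 characters left out ...]
  28  27  26  26  25  24  |   28  27  27  38  48  50  58  59  28  26  26  24
182  37  33  29  30  30  29  29  29  26  31  27  29  |   24  25  25  25  30  28  30  28  27  27  27  26
183  50  49  43  43  40  42  40  37  31  36  31  32  |   26  27  27  26  27  26  26  23  27  26  25  28
184  60  62  58  58  57  53  52  52  46  47  45  42  |   32  31  30  29  28  28  27  27  23  27  26  26
185  71  69  68  68  66  59  59  58  62  63  57  53  |   48  42  42  42  41  41  36  37  33  31  31  31
186  72  68  73  71  63  50  50  53  62  62  61  48  |   62  61  55  57  53  54  51  51  46  47  44  43
187  71  64  70  67  53  43  40  44  55  52  54  42  |   71  69  70  68  63  60  56  57  59  60  56  53
```

The pointer is now about 1–2 mm above the mark, and the remainder depends on the blade end's sideways offset. I'll check that offset from the two earlier overhead views (no robot time used).

```bash
python3 - <<'E'
from model import *
import pickle
from scipy.spatial.transform import Rotation as R
c3,st=pickle.load(open('w3.pkl','rb'));Rct=c3['R']@R.from_quat(st['ee_rot']).as_matrix()
def mk(q,o):
    c=dict(c3);c['R']=Rct@R.from_quat(np.array(q)).as_matrix().T;c['t']=-c['R']@np.array(o);return c
c1=mk([.992,.125,-.001,-.001],[0.62871591,-0.14030629,0.33020662])
c2=mk([0.93315165,0.11705194,-0.33704268,0.04392121],[0.75101056,-0.10834104,0.18816918])
f1=lambda x,y:((x+.5)/4.4-.5+200,(y+.5)/4.4-.5+110)
f2=lambda x,y:((x-400+.5)/4-.5+195,(y+.5)/4-.5+110)
f3=lambda x,y:((x+.5)/6-.5+200,(y+.5)/6-.5+40)
def rt(c,p,z):
    X=onz(c,*p,z)-O;return np.round([X@U*1e3,X@V*1e3],2)
for n,c,f,b,l,r in[('w1',c1,f1,(246,124),[(258,170),(258,300)],[(318,170),(318,300)]),('w2',c2,f2,(645,125),[(666,250),(663,330)],[(732,250),(725,330)]),('w3',c3,f3,(243,130),[(274,300),(274,400)],[(418,300),(411,450)])]:
    print(n,'blade end',rt(c,f(*b),.0405),'L',[rt(c,f(*p),.062) for p in l],'R',[rt(c,f(*p),.062) for p in r])
im=cv2.cvtColor(cv2.imread('pics/w1.png'),cv2.COLOR_BGR2GRAY)
for r in(138,140,148,155,162): print('w1',r,im[r,248:278])
g3=cv2.cvtColor(c3['frame'],cv2.COLOR_RGB2GRAY)
for r in(60,66,90,95,100): print('w3',r,g3[r,234:274])
E
```

```text
w1 blade end [133.02   5.47] L [array([127.39,   3.46]), array([103.72,   3.2 ])] R [array([127.46,  -7.18]), array([103.79,  -7.68])]
w2 blade end [136.     5.58] L [array([132.12,   2.62]), array([111.38,   2.53])] R [array([132.14,  -7.15]), array([111.39,  -7.41])]
w3 blade end [133.76   5.55] L [array([131.18,   2.94]), array([123.21,   3.  ])] R [array([131.23,  -7.17]), array([119.05,  -7.16])]
w1 138 [100  99  99  99 100  96  86  60  32  18  24  31  34  34  35  34  32  33
  37  32  34  32  36  35  32  34  48  80 107 121]
w1 140 [ 98 100  99  98  96  94  78  55  33  21  27  36  38  42  40  42  39  39
  41  37  37  36  37  34  33  33  38  61  93 112]
w1 148 [ 30  32  31  32  31  30  33  32  31  37  49  79 105 121 125 124 114 106
 103 102 101  99  93  80  56  38  43  74 104 117]
w1 155 [ 31  31  29  31  32  32  30  32  31  37  52  75  94  97  98  96  95  95
  98  95  97  96  92  75  50  35  51  85 110 117]
w1 162 [ 32  32  34  31  32  31  31  35  33  41  57  78  91  98  96  93  93  96
  95  94  95  95  91  74  46  40  60  89 111 117]
w3 60 [57 54 56 53 54 46 34 24 21 23 20 22 24 22 21 18 19 21 21 21 23 21 24 21
 23 22 22 20 21 22 22 20 21 21 22 22 22 20 23 20]
w3 66 [56 55 55 55 54 49 37 28 24 21 23 20 21 21 24 22 20 21 20 21 20 20 21 22
 21 18 25 24 19 20 19 20 22 19 24 22 22 19 22 22]
w3 90 [22 24 21 19 20 21 24 22 23 22 26 37 47 53 56 57 56 55 54 54 55 54 55 56
 56 54 56 56 55 55 56 56 55 55 49 41 28 21 30 49]
w3 95 [21 22 23 24 20 24 22 21 24 22 25 34 46 53 55 56 54 55 53 58 54 55 55 54
 56 55 56 57 55 53 54 53 53 54 52 38 29 24 32 59]
w3 100 [22 22 19 23 21 21 23 21 24 23 25 36 47 57 56 58 57 57 58 56 56 55 55 55
 55 57 54 57 55 56 54 57 57 53 47 35 26 28 41 63]
```

Three views agree: the blade end is 7.6 mm from the pointer's centreline. That leaves about 1.2 mm of pointer travel, roughly 0.7 mm at the pad.

```bash
python3 -m handwheel '[0,0,0,0.3,0,0.2,0, 0,0,0,0.5,-0.1,0.5,0, 0,0,0,0.5,-0.1,0.5,0, 0,0,0,0.5,-0.1,0.5,0]' | grep -E 'ee_pos|ft_f'; python3 trk.py w9 | head -2; python3 - <<'E'
from model import *
import pickle
for n in('w4','w5','w6','w7','w8','w9'):
    c,s=pickle.load(open(n+'.pkl','rb'));g=cv2.cvtColor(c['frame'],cv2.COLOR_RGB2GRAY).astype(float)
    q=proj(c,O+U*.131+V*.003+[0,0,.039])
    def edges(k):
        e=[]
        for r in range(int(q[1])-16,int(q[1])+48):
            a,b=g[r,k]-128,g[r+1,k]-128
            if a*b<0: e.append((('+' if b>0 else '-'),r+a/(a-b)))
        return e
    print(n,q.round(1))
    for k in (146,148,150,158,162,166,170): print('  ',k,[(sg,round(r,1),'n%s f%s b%s'%(onv(c,k,r,-.0072),onv(c,k,r,.0028)[1],onv(c,k,r,.0055)[1])) for sg,r in edges(k)][:4]) if n in('w8','w9') else None
E
```

```text
ee_pos: [0.5494, -0.1633, 0.0794]
ft_force: [3.5, -0.2, 9.0]
11.1 [ 0.5494 -0.1633  0.0794] [3.7 1.5 8.6]
blade expected [154.7 163.9]
w4 [163.   77.6]
w5 [152.6 146. ]
w6 [154.  155.5]
w7 [154.5 160.5]
w8 [154.6 162.7]
   146 [('+', np.float64(147.0), 'n(np.float64(133.4), np.float64(36.56)) f30.44 b28.78'), ('-', np.float64(160.9), 'n(np.float64(132.5), np.float64(43.86)) f38.27 b36.76'), ('+', np.float64(166.3), 'n(np.float64(132.1), np.float64(46.66)) f41.27 b39.81'), ('-', np.float64(170.9), 'n(np.float64(131.8), np.float64(48.96)) f43.74 b42.33')]
   148 [('+', np.float64(147.2), 'n(np.float64(132.5), np.float64(36.63)) f30.51 b28.86'), ('-', np.float64(160.2), 'n(np.float64(131.6), np.float64(43.5)) f37.88 b36.36'), ('+', np.float64(166.3), 'n(np.float64(131.2), np.float64(46.63)) f41.23 b39.78'), ('-', np.float64(175.8), 'n(np.float64(130.6), np.float64(51.36)) f46.31 b44.94')]
   150 [('+', np.float64(147.3), 'n(np.float64(131.6), np.float64(36.63)) f30.51 b28.86'), ('-', np.float64(160.3), 'n(np.float64(130.7), np.float64(43.5)) f37.88 b36.36'), ('+', np.float64(166.3), 'n(
[... 2270 characters left out ...]
81)) f35.04 b33.49'), ('-', np.float64(167.4), 'n(np.float64(125.1), np.float64(46.28)) f40.9 b39.45'), ('+', np.float64(171.5), 'n(np.float64(124.9), np.float64(48.31)) f43.08 b41.67'), ('-', np.float64(180.9), 'n(np.float64(124.4), np.float64(52.99)) f48.09 b46.77')]
   166 [('+', np.float64(157.5), 'n(np.float64(123.9), np.float64(41.08)) f35.33 b33.78'), ('-', np.float64(168.0), 'n(np.float64(123.3), np.float64(46.47)) f41.11 b39.66')]
   170 [('+', np.float64(158.4), 'n(np.float64(122.1), np.float64(41.44)) f35.71 b34.17'), ('-', np.float64(168.7), 'n(np.float64(121.5), np.float64(46.76)) f41.42 b39.97'), ('+', np.float64(203.8), 'n(np.float64(119.8), np.float64(63.76)) f59.64 b58.53')]
```

Pointer tip top ≈ 40.2 and blade top ≈ 39.75 in the same frame, so they are level within about 0.5 mm. Now hold for a second, then release straight up.

```bash
python3 -m handwheel '[0,0,0,0,0,0,0, 0,0,0,0,0,0,0, 0,0,0,0,0,0,0, 0,0,0,0,0,0,0, 0,0,0,0,0,0,0, 0,0,0,0,0,0,0, 0,0,0,0,0,0,0, 0,0,0,0,0,0,0, 0,0,0,0,0,0,0, 0,0,0,0,0,0,0]' | grep -E 'clock|ee_pos|ft_f'; python3 trk.py w10 | grep -E '^1[56]|w10' ; python3 -m handwheel '[0,0,0,-3,0.5,-2.6,0, 0,0,0,-6,1,-5.2,0, 0,0,0,-9,1.5,-7.8,0, 0,0,0,-12,2,-10.4,0, 0,0,0,-17,2,-14.5,0, 0,0,0,-25,2,-21,0, 0,0,0,-36,2,-31,0, 0,0,0,-48,2,-41,0, 0,0,0,-60,2,-51,0, 0,0,0,-60,2,-51,0]'; python3 -m handwheel '[0,0,0,0,0,0,0, 0,0,0,0,0,0,0, 0,0,0,0,0,0,0, 0,0,0,0,0,0,0, 0,0,0,0,0,0,0]' | head -3
python3 - <<'E'
from model import *
import pickle
s0=cv2.imread('pics/scene0.png').astype(int);t0=cv2.imread('pics/top0.png').astype(int)
a=cam('scene','scene9.png');b=cam('top','top9.png')
d=np.abs(a['frame'][:,:,::-1].astype(int)-s0).max(2);print('scene diff pointer/post area',d[215:255,175:215].max(),'pad area',d[185:215,165:187].max(), 'bystanders',d[215:305,225:460].max(),d[285:325,145:185].max(),d[120:210,235:370].max())
s=read_state();print(s['clock'],np.round(s['ee_pos'],3),np.round(s['ft_force'],1))
c=cam('wrist','w11.png');X=[O+U*.13+V*-.0072+[0,0,z] for z in(.058,.062)];print(proj(c,X[0]),proj(c,X[1]))
g=cv2.cvtColor(c['frame'],cv2.COLOR_RGB2GRAY);k,r=proj(c,X[0]).astype(int)
print(g[max(r-20,0):r+30,k+6])
E
```

```text
clock: 12.1
ee_pos: [0.5494, -0.1633, 0.0794]
ft_force: [3.8, 0.2, 9.1]
152 -161.8|n44.0|f38.1|b37.3 +167.3|n46.8|f41.1|b40.4 -180.5|n53.3|f48.1|b47.5
156 +155.7|n40.7|f34.6|b33.8 -180.8|n53.4|f48.2|b47.5
160 +156.2|n40.9|f34.8|b34.0 -181.0|n53.4|f48.2|b47.6
164 +156.9|n41.2|f35.1|b34.3 -168.0|n46.9|f41.2|b40.5 -180.6|n53.1|f48.0|b47.3
168 +157.7|n41.5|f35.4|b34.6 -168.5|n47.1|f41.4|b40.7
clock: 13.15
ee_pos: [0.548, -0.165, 0.16]
ee_rot: [0.737, -0.53, -0.339, -0.246]
ft_force: [0.3, 0.1, -0.4]
gripper_width: 0.0001
grip_force: 0.0
clock: 13.65
ee_pos: [0.5466, -0.1639, 0.1563]
ee_rot: [0.735, -0.53, -0.342, -0.246]
scene diff pointer/post area 32 pad area 69 bystanders 30 28 81
13.75 [ 0.547 -0.164  0.157] [ 0.7 -0.   0. ]
[160.69393709  58.18235842] [159.83213078  63.87052303]
[ 17  14  17  18  22  32  41  46  45  43  42  40  44  60  91 113 127 132
 130 117  87  57  45  46  55  77 105 119 122 129 133 137 149 164 167 168
 169 169 154 113  62  32  33  42  45  45  47  44  46  45]
```

The pointer's side face reads at rows 58–64, where the model puts it at rest, so the plate sprang back fully. The tool is clear at zero force.

```bash
python3 -c "
from rig import *
print(finish_job())"
```

```text
the job is handed in; nothing more can be done
None
```

I pressed the mirror mount's pad until the pointer was level with the mark, to within about 0.5–1 mm by the wrist camera. I held it there for over a second and let go; the pointer returned to rest with the tool clear, and the job was handed in at about 14 s.

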